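# Stop the red timer, start the green timer

### The arm

A 6-joint arm with a two-finger parallel gripper is mounted at the origin on a cart in front of the work surface, level with it; the furniture and walls round the work are solid. World frame = base frame: x ahead of the robot, y to its left, z up, the work surface at z = 0. Lengths are in m, angles in rad, forces in N, time in s.
With the tool pointing down it reaches from about 0.35 to 0.95 m from the base axis. Payload 17.4 kg.
Tool frame: the origin (TCP) lies midway between the tips of the shut fingers; the grasp point (between the pads) lies 19 mm behind it; z points along the fingers, y is the line along which they close (so a half turn about z gives the same grasp; the last joint's range is limited). The gripper opens to 93 mm and grips with 3 to 60 N. Pads are 15 mm wide; open, the fingers measure 128 mm over their backs; the gripper's body (75 mm by 188 mm) begins 65 mm behind the grasp point.
Start: joints at [1.124, 0.116, 1.442, -0, 1.584, -0.038], TCP at [0.268, 0.619, 0.219] pointing down, gripper open.
Joint ranges: [-2.83, 2.83], [-0.83, 2.19], [0.07, 2.5], [-1.14, 4.28], [0.01, 3], [-2.97, 2.97]. Speed limits (rad/s): [1.89, 1.89, 2.22, 3.14, 3.14, 3.14].

### API

Orientations are given as a unit quaternion [w, x, y, z].
In Python, from workcell import robot gives the robot as it stands.
- The arm moves only by the shell command python3 -m jog 'ROWS'. ROWS is text: rows parted by semicolons, each of 7 numbers parted by spaces: the shift along the tool's x, y, z in mm, then the turn, a rotation vector about the tool's x, y, z in degrees, then the closure, from 0 (fully open) to 1 (shut). A call has 1 to 10 rows; each row is the pose to reach, as a shift and turn from the pose commanded when the call began, along the tool's axes at that moment; what a row does not reach only later rows make up. A row lasts 1/10 s, in which the tool goes at most 50 mm and 8.59 degrees, less where a joint would pass 70% of its speed; a pose out of reach is approached as far as the arm can. A call with a gripper value outside its range is refused whole. The fingers move at their own pace and stop on an object; the grip force is fixed at half the most. Time passes only in rows, so rows that repeat a pose let the fingers close. It gives the time, the measured TCP pose, the force, the opening and the grip force at its end, in the units of the state.
- robot.sense(): the state, without advancing time (a new reading comes with each control period).
- robot.grab_frame(name): name is "scene" or "top" or "wrist"; returns the picture (400x640x3 uint8, blue, green, red); there is no depth.
- robot.camera_info(name): a dict with "camera_matrix" (3x3 intrinsics, pixels), "eye" and "orientation" of the camera in the world; the wrist camera has in their place "mount" (4x4, takes a point from camera to tool coordinates, whose origin is the TCP and whose axes are the flange's). Camera axes: x right, y down, z forward; pixel columns grow to the right and rows downward; lengths in m; the calibration is good to about 2 mm. A picture is of the moment at which its call begins: read the wrist's pose just before it. camera_info takes no time and is no camera call.
- robot.job_done(): hands the job in; it is judged then, once.
The state is a dict: "time": time; "qpos": joint angles; "joint_vel": joint speeds; "joint_torque": joint torques, N m; "tcp_pos": TCP position; "tool_rot": TCP orientation; "wrist_force": force on the tool from outside, world axes, zero at the start; "wrist_torque": the same for the moment, N m; "gripper_width": opening from 0.0 (shut) to 1.0 (fully open); "grasp_force": force on a finger pad.
Only numpy, scipy, OpenCV 4.12 (cv2) and the standard library are available. Lean on these libraries where they do the work, as an engineer would, in place of code of your own. Each camera call takes 0.05 s, during which the arm holds its last target. There are 200 camera calls.

### The job

The staining step is over and the wash begins: with the fingertips, gently press down the big red key of the red timer to stop it and let it come up again, then gently press down the green key of the green timer to start it, and withdraw. Do not grasp, lift or push any timer out of its place, do not touch the yellow and blue timers, and leave everything else on the bench where it is.

Things in the scene. Friction and masses are not known exactly. Their poses are not given: they have to be found in the camera images.
- red_timer: loose desk timer with a big round red key: white casing 100 x 70 mm and 24 mm high, 0.23 kg, standing flat on the bench. Origin: centre of its underside; x runs from the display end to the key end, z up. The key's centre lies 18 mm along +x from the origin.
- red_key_top (a point): centre of the red key's flat top face, 34 mm above the bench with the key up (it moves down with the key); the key is a disc 42 mm across, the only red one
- red_timer_press (a joint): how far the red key is pressed straight down, m: 0 up, 0.006 at its stop; a spring needs about 1.5 N to start and 4.5 N at the stop and lifts it again; even fully down it stands above the casing. It counts as pressed beyond 0.003.
- green_timer: loose desk timer with a big round green key: white casing 100 x 70 mm and 24 mm high, 0.23 kg, standing flat on the bench. Origin: centre of its underside; x runs from the display end to the key end, z up. The key's centre lies 18 mm along +x from the origin.
- green_key_top (a point): centre of the green key's flat top face, 34 mm above the bench with the key up (it moves down with the key); the key is a disc 42 mm across, the only green one
- green_timer_press (a joint): how far the green key is pressed straight down, m: 0 up, 0.006 at its stop; a spring needs about 1.5 N to start and 4.5 N at the stop and lifts it again; even fully down it stands above the casing. It counts as pressed beyond 0.003.
- yellow_timer: loose desk timer with a big round yellow key: white casing 100 x 70 mm and 24 mm high, 0.23 kg, standing flat on the bench. Origin: centre of its underside; x runs from the display end to the key end, z up. The key's centre lies 18 mm along +x from the origin.
- yellow_key_top (a point): centre of the yellow key's flat top face, 34 mm above the bench with the key up (it moves down with the key); the key is a disc 42 mm across, the only yellow one
- yellow_timer_press (a joint): how far the yellow key is pressed straight down, m: 0 up, 0.006 at its stop; a spring needs about 1.5 N to start and 4.5 N at the stop and lifts it again; even fully down it stands above the casing. It counts as pressed beyond 0.003.
- blue_timer: loose desk timer with a big round blue key: white casing 100 x 70 mm and 24 mm high, 0.23 kg, standing flat on the bench. Origin: centre of its underside; x runs from the display end to the key end, z up. The key's centre lies 18 mm along +x from the origin.
- blue_key_top (a point): centre of the blue key's flat top face, 34 mm above the bench with the key up (it moves down with the key); the key is a disc 42 mm across, the only blue one
- blue_timer_press (a joint): how far the blue key is pressed straight down, m: 0 up, 0.006 at its stop; a spring needs about 1.5 N to start and 4.5 N at the stop and lifts it again; even fully down it stands above the casing. It counts as pressed beyond 0.003.
- beaker: small clear glass beaker, 49 mm wide, 59 mm high, standing behind the timers; loose bystander, origin at the centre of its underside
- bung: red-brown rubber bung, 35 mm wide, 28 mm high, standing behind the timers; loose bystander, origin at the centre of its underside
- petri_dish: petri dish with a pink filling, 90 mm wide, 15 mm high, at the far left; loose bystander, origin at the centre of its underside
- marker: red and white marker pen, 129 mm long, 11 mm thick, lying in front of the timers; loose bystander, origin at the centre of its underside
- forceps: steel forceps, 130 mm long, 7 mm thick, lying in front of the timers; loose bystander, origin at the centre of its underside
- pipette: micropipette, 238 mm long, 30 mm thick, lying at the right; loose bystander, origin at the centre of its underside
Not all that is in view belongs to the job. Leave any orange look-alike of the red_timer alone.

How it is judged:
On the way, in this order (a step that is already met when the one before it is completed fails the run):
1. the red key is pressed down by the fingers, beyond half its travel (value of joint red_timer_press above 0.003 m and contact force between the fingers and red_timer above 0.5 N), for 0.1 s.
2. the red key is up again and the fingers are off the red timer (value of joint red_timer_press below 0.001 m and contact force between the fingers and red_timer below 0.1 N), for 0.2 s.
3. then the green key is pressed down by the fingers, beyond half its travel (value of joint green_timer_press above 0.003 m and contact force between the fingers and green_timer above 0.5 N), for 0.1 s.
At the end, for the whole second after the job is handed in: All four keys are up again (within 1 mm), the four timers stand flat and at rest within 20 mm of where they stood (the yellow and blue ones within 10 mm throughout), and the bystanders lie within 20 mm of where they were (value of joint each of red_timer_press, green_timer_press, yellow_timer_press, blue_timer_press below 0.001 m and distance of each of red_timer, green_timer, yellow_timer, blue_timer, beaker, bung, petri_dish, marker, forceps, pipette from where it was at the start of the episode below 0.02 m and angle between each of red_timer, green_timer, yellow_timer, blue_timer's own z axis and vertical below 0.1 rad and linear speed of each of red_timer, green_timer, yellow_timer, blue_timer below 0.02 m/s); the robot touches nothing.
It fails at once if a timer is lifted, by more than 8 mm, or tipped (height (world z) of any of red_timer, green_timer, yellow_timer, blue_timer above 0.008 m or angle between any of red_timer, green_timer, yellow_timer, blue_timer's own z axis and vertical above 0.2 rad).
It fails at once if the red or green timer is pushed more than 20 mm out of its place (distance of any of red_timer, green_timer from where it was at the start of the episode above 0.02 m).
It fails at once if the red or green timer is pressed harder than 20 N (contact force between any of the arm, the fingers and red_timer above 20 N or contact force between any of the arm, the fingers and green_timer above 20 N).
It fails at once if the yellow or blue timer is touched, shifted by more than 10 mm or its key pressed (contact force between any of the fingers, the arm and yellow_timer above 0.5 N or distance of any of yellow_timer, blue_timer from where it was at the start of the episode above 0.01 m or value of joint any of yellow_timer_press, blue_timer_press above 0.0015 m or contact force between any of the fingers, the arm and blue_timer above 0.5 N).
It fails at once if a bystander is moved more than 20 mm (distance of any of beaker, bung, petri_dish, marker, forceps, pipette from where it was at the start of the episode above 0.02 m).
It also fails if it takes over 45 s, if anything falls off the work surface, if the arm or the gripper's body presses on something with over 40 N, if the wrist force passes 120 N, or if a joint passes its speed limit or range.

## Working session

There is one attempt and no reset: what is moved stays moved. The work goes in short steps, Python scripts to look and compute and a shell command to move; the robot and the scene stay as the last step left them, time stands still between calls to the robot, and variables do not carry over. Pictures are saved under pics/ and viewed, at most 10 in all, crops included, and the job is handed in when it is done.

```bash
mkdir -p pics
cat > h.py <<'E'
import numpy as np, cv2
from workcell import robot
from scipy.spatial.transform import Rotation as R
def rot(o):
    o=np.array(o,float)
    return o if o.shape==(3,3) else R.from_quat(o[[1,2,3,0]]).as_matrix()
def world(name,uv,z,state=None):
    c=robot.camera_info(name);K=np.array(c["camera_matrix"])
    d=np.linalg.solve(K,[uv[0],uv[1],1.])
    if name=="wrist":
        M=np.array(c["mount"]);T=rot(state["tool_rot"])
        e=np.array(state["tcp_pos"])+T@M[:3,3];d=T@M[:3,:3]@d
    else: e=np.array(c["eye"]);d=rot(c["orientation"])@d
    return e+d*(z-e[2])/d[2]
E
python3 - <<'E'
from h import *
for n in("top","scene"):
    cv2.imwrite(f"pics/{n}.png",robot.grab_frame(n)); print(n,robot.camera_info(n))
s=robot.sense();print(s)
E
```

```text
top {'camera_matrix': array([[454.21954705,   0.        , 320.74210609],
       [  0.        , 454.21954705, 192.0961703 ],
       [  0.        ,   0.        ,   1.        ]]), 'eye': array([ 0.27014716, -0.04604752,  1.40698758]), 'orientation': array([ 0.07373807, -0.69692284,  0.71034782, -0.06532394])}
scene {'camera_matrix': array([[398.33024776,   0.        , 321.06845055],
       [  0.        , 398.33024776, 203.15296964],
       [  0.        ,   0.        ,   1.        ]]), 'eye': array([-0.34739829, -0.84293991,  0.97923819]), 'orientation': array([-0.40130097,  0.82918263, -0.34647818,  0.17710609])}
{'time': 0.1, 'qpos': array([ 1.12420417e+00,  1.16411377e-01,  1.44220002e+00,  1.21973935e-05,
        1.58399103e+00, -3.78338534e-02]), 'joint_vel': array([ 0.00028579,  0.0012362 , -0.00252178, -0.00018405, -0.00257129,
       -0.00030504]), 'joint_torque': array([ 2.84308917e-03, -7.22887516e+01, -6.23867297e+01,  7.81053468e-02,
        2.27462605e-02, -6.28995872e-05]), 'tcp_pos': array([0.2682387 , 0.61921302, 0.217996  ]), 'tool_rot': array([-1.27018876e-04,  2.02959170e-01,  9.79187071e-01, -4.88689359e-04]), 'wrist_force': array([-0.30881021, -0.17274455,  0.45390429]), 'wrist_torque': array([-0.00091358,  0.04750431,  0.02466899]), 'grasp_force': 0.0, 'gripper_width': 1.0004932744558757}
```

View pics/top.png

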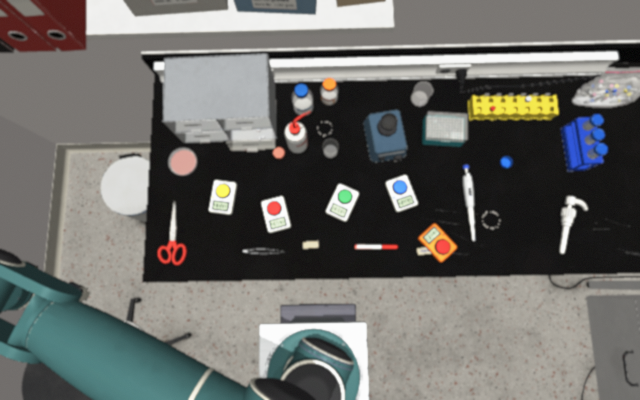

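View pics/scene.png

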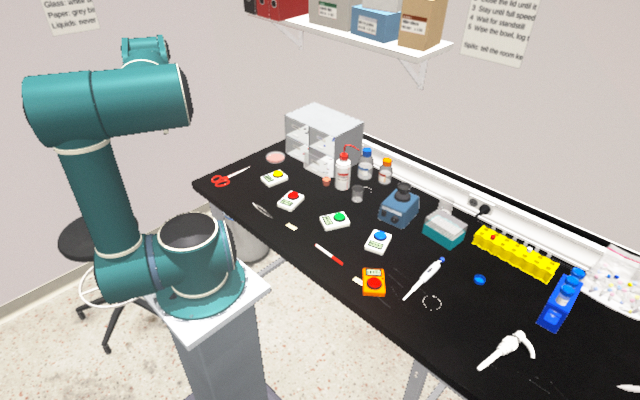

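Candidates for the red key in the top view are the white timer's key (274,209), the orange look-alike's key (442,246), the bung (279,153) and the red bottle cap (294,128). I choose (274,209), the one on the white casing. For green, the only one is (345,197). I'll check both in a close crop.

Run:
```python
from h import *
im=cv2.imread("pics/top.png")
cv2.imwrite("pics/crop.png",cv2.resize(im[135:270,190:390],None,fx=4,fy=4,interpolation=cv2.INTER_CUBIC))
hsv=cv2.cvtColor(im,cv2.COLOR_BGR2HSV)
def cen(u,v,h):
    w=hsv[v-14:v+15,u-14:u+15].astype(int)
    d=abs((w[...,0]-h+90)%180-90)
    m=(d<12)&(w[...,1]>130)&(w[...,2]>80);y,x=np.nonzero(m);return x.mean()+u-14,y.mean()+v-14,m.sum()
s=robot.sense();T=rot(s["tool_rot"]);p=s["tcp_pos"]
for n,u,v,h in(("red",274,209,0),("green",345,197,68),("yellow",222,191,28),("blue",400,187,108)):
    a=cen(u,v,h);P=world("top",a[:2],.034);print(n,np.round(a,1),P.round(4),"tool mm",(T.T@(P-p)*1000).round(1))
for n,uv in(("redcase",(276,213.5)),("greencase",(342,202)),("bottle",(296,130)),("beaker",(330,148))):print(n,world("top",uv,.024).round(3))
print(T.round(3),robot.camera_info("wrist"))
```

```text
red [273.7 207.8 129. ] [0.4981 0.113  0.034 ] tool mm [-412.1 -373.   184.4]
green [344.7 195.9  93. ] [ 0.5308 -0.1057  0.034 ] tool mm [-529.1 -560.6  184.5]
yellow [222.7 190.5 120. ] [0.5555 0.2713 0.034 ] tool mm [-401.9 -204.9  184.2]
blue [399.6 186.7 124. ] [ 0.5562 -0.2753  0.034 ] tool mm [-619.8 -706.2  184.7]
redcase [0.482 0.107 0.024]
greencase [ 0.514 -0.097  0.024]
bottle [0.75  0.043 0.024]
beaker [ 0.688 -0.064  0.024]
[[-0.918  0.397 -0.   ]
 [ 0.397  0.918 -0.001]
 [ 0.    -0.001 -1.   ]] {'camera_matrix': array([[347.24373983,   0.        , 318.26739697],
       [  0.        , 347.24373983, 194.71186706],
       [  0.        ,   0.        ,   1.        ]]), 'mount': array([[-3.40793244e-04, -9.68876230e-01, -2.47545421e-01,
         6.86383528e-02],
       [ 9.99999646e-01, -1.39788570e-04, -8.29566149e-04,
         7.24738935e-04],
       [ 7.69142903e-04, -2.47545616e-01,  9.68875935e-01,
        -1.65905094e-01],
       [ 0.00000000e+00,  0.00000000e+00,  0.00000000e+00,
         1.00000000e+00]])}
```

View pics/crop.png

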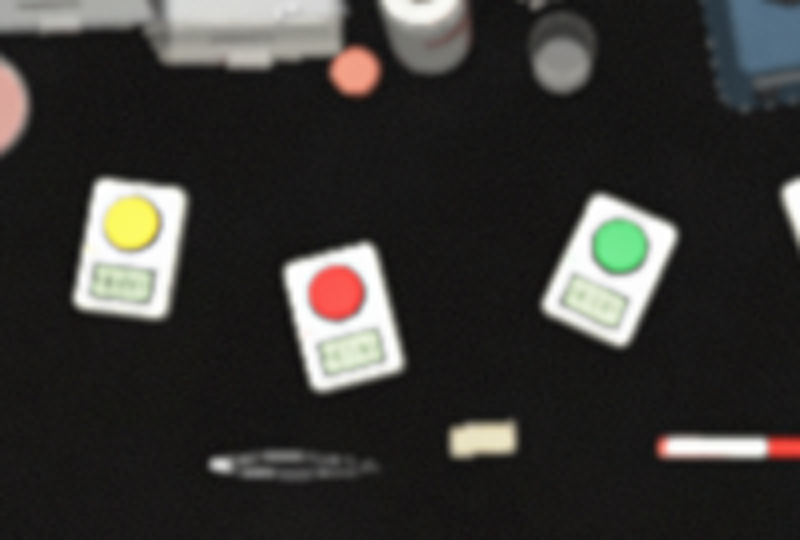

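The crop shows the red key at about (336,292) on a white timer and the green key at (620,246) on another. The choice is confirmed, so I'll move above the red key with the fingers shut.

```bash
python3 -m jog '-45 -40 0 0 0 0 1;-85 -75 10 0 0 0 1;-130 -115 20 0 0 0 1;-170 -155 30 0 0 0 1;-215 -195 40 0 0 0 1;-255 -230 50 0 0 0 1;-300 -270 60 0 0 0 1;-340 -310 70 0 0 0 1;-380 -345 80 0 0 0 1;-412 -373 90 0 0 0 1'
python3 -m jog '0 0 0 0 0 0 1;0 0 0 0 0 0 1;0 0 0 0 0 0 1'
python3 - <<'E'
from h import *
s=robot.sense();im=robot.grab_frame("wrist");cv2.imwrite("pics/w1.png",im)
T=rot(s["tool_rot"]);P=np.array([.4981,.113,.034])
print(s["tcp_pos"],s["gripper_width"],s["wrist_force"],T.round(3),(T.T@(P-s["tcp_pos"])*1000).round(1))
hsv=cv2.cvtColor(im,cv2.COLOR_BGR2HSV)
m=(((hsv[...,0]<10)|(hsv[...,0]>170))&(hsv[...,1]>150)&(hsv[...,2]>80)).astype(np.uint8)
n,l,st,c=cv2.connectedComponentsWithStats(m)
for i in range(1,n):
    if st[i,4]>150:print(st[i],c[i].round(1),world("wrist",c[i],.034,s).round(4))
E
```

```text
time: 1.1
tcp_pos: [0.4723, 0.1682, 0.141]
tool_rot: [0.0, 0.203, 0.979, 0.0]
wrist_force: [0.7, 0.7, 0.3]
gripper_width: 0.188
grasp_force: 0.0
time: 1.4
tcp_pos: [0.4718, 0.171, 0.1414]
tool_rot: [0.0, 0.203, 0.979, 0.0]
wrist_force: [-0.2, -0.6, -0.1]
gripper_width: 0.005
grasp_force: 0.0
[0.47177644 0.17095221 0.14142487] 0.005281491706089452 [-0.22244087 -0.57601114 -0.07267042] [[-0.918  0.397  0.   ]
 [ 0.397  0.918  0.   ]
 [ 0.     0.    -1.   ]] [-47.2 -42.8 107.4]
[245 221  44  27 949] [266.3 235.5] [0.4881 0.117  0.034 ]
```

View pics/w1.png

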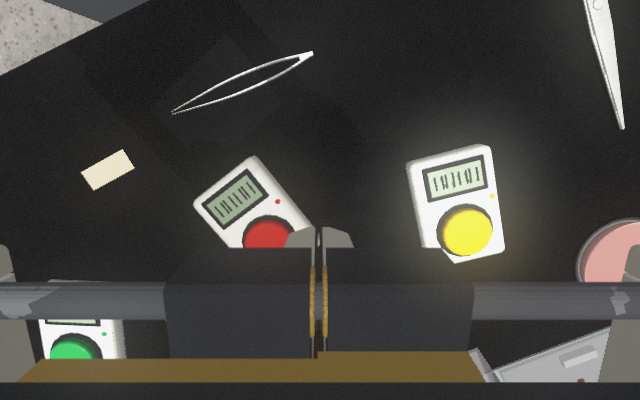

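The wrist view shows the red key at (267,238), partly hidden by the fingers, and it agrees with the top-view position. I'll move above the key and then down.

```bash
python3 -m jog '-20 -20 15 0 0 0 1;-47 -43 35 0 0 0 1;-47 -43 60 0 0 0 1;-47 -43 80 0 0 0 1;-47 -43 90 0 0 0 1;-47 -43 95 0 0 0 1;-47 -43 97 0 0 0 1;-47 -43 97 0 0 0 1'
python3 - <<'E'
from h import *
s=robot.sense();cv2.imwrite("pics/s2.png",cv2.resize(robot.grab_frame("scene")[150:260,220:380],None,fx=4,fy=4,interpolation=cv2.INTER_CUBIC))
print(s["tcp_pos"],s["wrist_force"])
E
```

```text
time: 2.25
tcp_pos: [0.4983, 0.1125, 0.0449]
tool_rot: [0.0, 0.203, 0.979, 0.0]
wrist_force: [0.1, 0.1, -0.4]
gripper_width: 0.006
grasp_force: 0.0
[0.49829695 0.1125233  0.04492078] [ 0.14718541  0.07327492 -0.43128347]
```

View pics/s2.png

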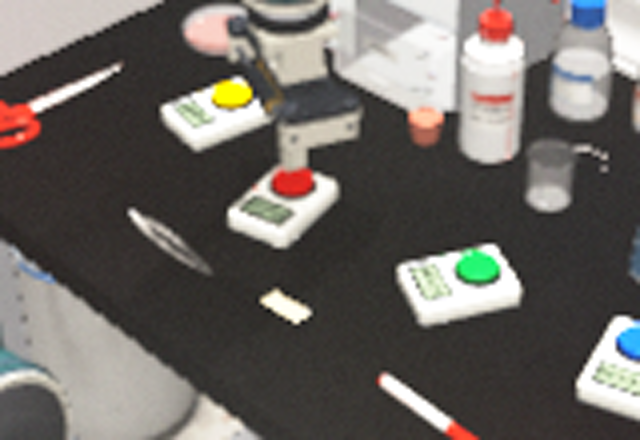

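The fingertips (about (293,168) in the crop) stand just above the red key (293,183). I'll press slowly.

```bash
python3 -m jog '0 0 4 0 0 0 1;0 0 8 0 0 0 1;0 0 11 0 0 0 1;0 0 12 0 0 0 1;0 0 13 0 0 0 1;0 0 14 0 0 0 1;0 0 14 0 0 0 1'
```

```text
time: 3.0
tcp_pos: [0.498, 0.112, 0.0303]
tool_rot: [-0.0, 0.203, 0.979, -0.0]
wrist_force: [-1.7, -0.6, 2.6]
gripper_width: 0.007
grasp_force: 1.2
```

```bash
python3 -m jog '0 0 1 0 0 0 1;0 0 1.5 0 0 0 1;0 0 1.5 0 0 0 1;0 0 1.5 0 0 0 1'
```

```text
time: 3.4
tcp_pos: [0.4981, 0.112, 0.0288]
tool_rot: [0.0, 0.203, 0.979, 0.0]
wrist_force: [-1.4, -0.7, 2.9]
gripper_width: 0.004
grasp_force: 1.5
```

```bash
python3 -m jog '0 0 0.5 0 0 0 1;0 0 1 0 0 0 1;0 0 1 0 0 0 1'
```

```text
time: 3.7
tcp_pos: [0.4981, 0.112, 0.0277]
tool_rot: [0.0, 0.203, 0.979, 0.0]
wrist_force: [-1.5, -1.2, 4.2]
gripper_width: 0.005
grasp_force: 1.8
```

```bash
python3 -m jog '0 0 -5 0 0 0 1;0 0 -15 0 0 0 1;0 0 -35 0 0 0 1;0 0 -60 0 0 0 1;0 0 -70 0 0 0 1;0 0 -70 0 0 0 1'
python3 -m jog '-10 -16 0 0 0 0 1;-30 -50 0 0 0 0 1;-55 -88 0 0 0 0 1;-80 -128 0 0 0 0 1;-100 -161 0 0 0 0 1;-112 -180 0 0 0 0 1;-116 -187 20 0 0 0 1;-116 -187 40 0 0 0 1;-116 -187 52 0 0 0 1;-116 -187 52 0 0 0 1'
python3 - <<'E'
from h import *
s=robot.sense();cv2.imwrite("pics/s3.png",cv2.resize(robot.grab_frame("scene")[150:260,260:420],None,fx=4,fy=4,interpolation=cv2.INTER_CUBIC))
T=rot(s["tool_rot"]);print(s["tcp_pos"],s["wrist_force"],(T.T@(np.array([.5308,-.1057,.034])-s["tcp_pos"])*1000).round(1))
E
```

```text
time: 4.3
tcp_pos: [0.4987, 0.1122, 0.0993]
tool_rot: [0.001, 0.203, 0.979, 0.001]
wrist_force: [0.1, -1.2, 0.6]
gripper_width: 0.01
grasp_force: 0.0
time: 5.3
tcp_pos: [0.5289, -0.1053, 0.0433]
tool_rot: [-0.002, 0.203, 0.979, 0.0]
wrist_force: [-0.0, -0.3, 0.9]
gripper_width: 0.01
grasp_force: 0.0
[ 0.52893919 -0.10525136  0.04333258] [-7.79622915e-04 -3.43717229e-01  8.80425327e-01] [-1.9  0.3  9.3]
```

View pics/s3.png

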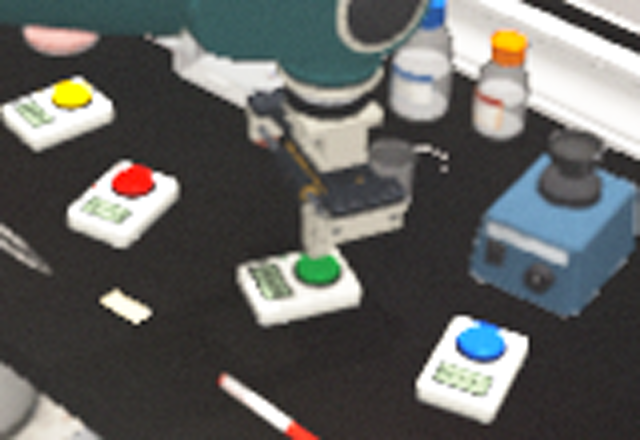

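The red timer is still in place with its key up at (133,181), and the fingertips (318,250) are over the green key (320,268). Now the green press.

```bash
python3 -m jog '0 0 0 0 0 0 1;0 0 4 0 0 0 1;0 0 8 0 0 0 1;0 0 11 0 0 0 1;0 0 13 0 0 0 1;0 0 14 0 0 0 1;0 0 15 0 0 0 1;0 0 15 0 0 0 1'
```

```text
time: 6.15
tcp_pos: [0.5301, -0.1056, 0.0308]
tool_rot: [-0.0, 0.203, 0.979, 0.0]
wrist_force: [-1.2, 1.0, 2.7]
gripper_width: 0.007
grasp_force: 1.1
```

```bash
python3 -m jog '0 0 1 0 0 0 1;0 0 2 0 0 0 1;0 0 3 0 0 0 1;0 0 3 0 0 0 1;0 0 3 0 0 0 1'
python3 -m jog '0 0 -5 0 0 0 1;0 0 -15 0 0 0 1;0 0 -35 0 0 0 1;0 0 -65 0 0 0 1;0 0 -105 0 0 0 1;0 0 -150 0 0 0 1;0 0 -170 0 0 0 1;0 0 -170 0 0 0 1;0 0 -170 0 0 0 1;0 0 -170 0 0 0 1'
python3 - <<'E'
from h import *
cv2.imwrite("pics/s4.png",cv2.resize(robot.grab_frame("scene")[130:310,200:460],None,fx=3,fy=3,interpolation=cv2.INTER_CUBIC))
s=robot.sense();print(s["tcp_pos"],s["wrist_force"])
E
```

```text
time: 6.65
tcp_pos: [0.5302, -0.1057, 0.0278]
tool_rot: [0.0, 0.203, 0.979, -0.0]
wrist_force: [-0.8, -0.0, 3.9]
gripper_width: 0.003
grasp_force: 1.8
time: 7.65
tcp_pos: [0.5296, -0.1055, 0.1964]
tool_rot: [-0.001, 0.203, 0.979, 0.0]
wrist_force: [-0.7, 0.7, 0.3]
gripper_width: 0.008
grasp_force: 0.0
[ 0.52964914 -0.10554528  0.19627932] [-0.0254093  -0.15051024  0.01610436]
```

View pics/s4.png

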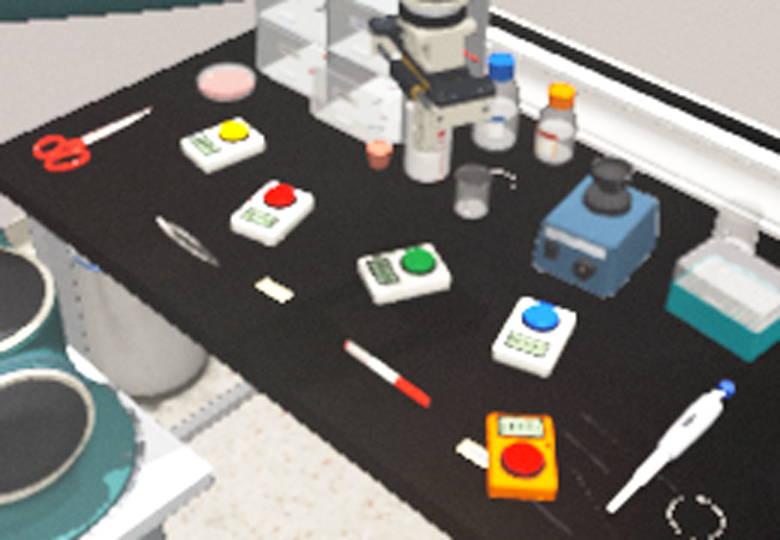

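The red key (280,194) and green key (418,260) are up, every timer and bystander is in its place, and the arm is clear.

```bash
python3 -c "
from workcell import robot
print(robot.job_done())"
```

```text
the job is handed in; nothing more can be done
None
```

I pressed the red key and let it come up, then pressed and released the green key, withdrew the arm and handed the job in; the last picture showed both keys up and nothing visibly moved, but no verdict came back.

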